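# Pin the clamshell jig shut over the copper blank

### The arm

A 7-joint arm with a two-finger parallel gripper is mounted at the origin on a cart in front of the work surface, level with it; the furniture and walls round the work are solid. World frame = base frame: x ahead of the robot, y to its left, z up, the work surface at z = 0. Lengths are in m, angles in rad, forces in N, time in s.
With the tool pointing down it reaches from about 0.4 to 0.85 m from the base axis. Payload 10.4 kg.
Tool frame: the origin (TCP) lies between the finger pads; the fingertips stand ahead of it and the grasp point (between the pads) lies 5 mm behind it (manip.tip_extent is the z of the fingertips in the tool frame, in m); z points along the fingers, y is the line along which they close (so a half turn about z gives the same grasp; the last joint's range is limited). The gripper opens to 85 mm and grips with 20 to 120 N. Pads are 22 mm wide; open, the fingers measure 114 mm over their backs; the gripper's body (76 mm by 85 mm) begins 54 mm behind the grasp point. The pads swing forward as they close: fully open they stand 13 mm farther back than shut.
Start: joints at [-1.283, 0.332, -0.065, 1.46, 0.022, 1.35, -0.088], TCP at [0.191, 0.595, 0.245] pointing down, gripper open.
Joint ranges: [-2.6, 2.6], [-0.5, 2.12], [-1.47, 1.34], [0.16, 2.42], [-1.27, 4.41], [0.06, 2.06], [-2.6, 2.6]. Speed limits (rad/s): [2.22, 2.22, 2.79, 2.79, 3.14, 3.14, 3.14].

### API

Orientations are given as a unit quaternion [x, y, z, w].
In Python, from workcell import status, viewer, manip gives the robot as it stands.
- The arm moves only by the tool play_rows, never from a script. Its argument "plan" is one flat list of numbers, 7 for each row, row after row: the turn, a rotation vector about the tool's x, y, z in degrees, then the shift along the tool's x, y, z in m, then the opening, from 0 (shut) to 1 (fully open). In form: [ax, ay, az, dx, dy, dz, grip, ax, ay, az, dx, dy, dz, grip, ...]. A call has 1 to 20 rows; each row is the pose to reach, as a shift and turn from the pose commanded when the call began, along the tool's axes at that moment; what a row does not reach only later rows make up. A row lasts 1/8 s, in which the tool goes at most 62.5 mm and 10.7 degrees, less where a joint would pass 70% of its speed; a pose out of reach is approached as far as the arm can. A call with a gripper value outside its range is refused whole. The fingers move at their own pace and stop on an object; "squeeze" is the grip in N (left out, the last holds). Time passes only in rows, so rows that repeat a pose let the fingers close. It gives the time, the measured TCP pose, the force, the opening and the grip force at its end, in the units of the state.
- status.get_obs(): the state, without advancing time (a new reading comes with each control period).
- viewer.camera(name): name is "side" or "top" or "wrist"; returns the picture (400x640x3 uint8, red, green, blue); there is no depth.
- viewer.camera_model(name): a dict with "fx", "fy", "cx", "cy" (pixels), "R" (3x3) and "t" (3): a world point X has camera coordinates R X + t. Camera axes: x right, y down, z forward; pixel columns grow to the right and rows downward; lengths in m; the calibration is good to about 2 mm. A picture is of the moment at which its call begins: read the wrist's pose just before it. camera_model takes no time and is no camera call; for the wrist camera it gives the pose at the moment of the call.
- manip.hand_in(): hands the job in; it is judged then, once.
The state is a dict: "clock": time; "joint_pos": joint angles; "joint_velocities": joint speeds; "tau": joint torques, N m; "position": TCP position; "ee_rot": TCP orientation; "ft_force": force on the tool from outside, world axes, zero at the start; "torque": the same for the moment, N m; "grip_width": opening from 0.0 (shut) to 1.0 (fully open); "grasp_force": force on a finger pad.
Only numpy, scipy, OpenCV 4.12 (cv2) and the standard library are available. Lean on these libraries where they do the work, as an engineer would, in place of code of your own. Each camera call takes 0.05 s, during which the arm holds its last target. There are 200 camera calls.

### The job

The copper blank is already lying in the clamshell jig. Fold the jig's blue upper half all the way shut, open the lid of the grey pin box right back until it rests on its stop, and take out the steel pin with the red knob. Push the pin through the brass spring collar and down through both halves of the jig until the collar is pressed all the way in, and finish like that: stay on the pin, still pushing it down so that the jig stays pressed shut and the collar stays in. Leave the box open and the other things on the bench where they are.

Things in the scene. Friction and masses are not known exactly. Their poses are not given: they have to be found in the camera images.
- jig: Clamshell jig, fixed to the bench: aluminium lower half 170 x 100 x 30 mm on a thin dark foot plate 200 x 125 mm. Origin: centre of the underside, on the bench top; z up; x points from the front (tongue) to the hinge at the back, y along the hinge. The blue upper half is a plate 150 x 90 x 12 mm, whose underside lies at z = 32 mm and top face at z = 44 mm when shut
- jig_top (a joint): Hinge of the jig's blue upper half, rad: 0 shut, up to 1.4 open (front edge swings up and back, away from the robot). Stiff friction hinge: it stays where it is left; about 1 to 3 N at the tongue pushes it down
- jig_hinge (a point): Centre of the jig's hinge axis: x = 80 mm, z = 38 mm in the jig's frame; the axis runs along the jig's y
- jig_tongue (a point): On the top face of the push tongue, 12 mm from its tip: tongue 44 mm wide (y), 8 mm thick, sticking 22 mm out of the front of the upper half. 170 mm from the hinge axis and 6 mm above the plane through it; moves with the upper half. At this point the tongue can be pushed down
- jig_hole (a point): Mouth of the pin hole in the lower half, 12.5 mm in diameter, 30 mm deep, vertical: x = -55 mm, z = 30 mm in the jig's frame. With the jig shut the 14 mm hole of the upper half and the 15 mm hole of the collar are concentric with it
- collar_top (a point): Centre of the brass collar's upper rim: ring of 30 mm outer and 15 mm inner diameter round the hole in the upper half, standing 10 mm out of its top face (rim at z = 54 mm in the jig's frame with the jig shut); moves with the upper half
- jig_collar (a joint): Travel of the brass collar, m: 0 sprung out, 0.006 pressed fully in against its stop. Spring: 2 N to start it, 8 N when fully in; springs out again when let go
- pinbox: Grey open-topped box, fixed to the bench, 130 x 120 x 85 mm, walls 5 mm. Origin: centre of the underside; z up; x points from the front to the lid hinge at the back. Inside stands a wooden block 50 x 50 mm, its top at z = 45 mm, centred at x = -10 mm; the pin stands upright in its hole, flange on the block
- pinbox_lid (a joint): Hinge of the box lid, rad: 0 shut, 1.9 resting on its stop, leaning back away from the robot. Falls shut if let go below about 1.5 rad, falls open onto the stop beyond about 1.65 rad
- pinbox_lid_handle (a point): Centre of the lid's black bar handle: round bar 10 mm thick, 60 mm long along the hinge direction, standing 35 mm out in front of the lid's front edge on two flat arms 57 mm apart, so that fingers fit on both sides of it from above; moves with the lid. 165 mm in front of the hinge axis and 3 mm above it when shut
- pinbox_lid_hinge (a point): Centre of the lid's hinge axis, on the back rim of the box: x = 65 mm, z = 85.5 mm in the box's frame; the axis runs along the box's y. Lid plate 130 x 120 x 6 mm
- pin: Steel locating pin with a red knob, 72 mm long, about 60 g. Origin at the tip of the stem; z runs along the pin to the knob. Stem 10 mm in diameter, 38 mm long, tip tapered to 5 mm over 6 mm; flange 26 mm in diameter from z = 38 to 44 mm; round red knob 16 mm in diameter from z = 44 to 72 mm. The flange rests on the collar when the pin is in
- pin_tip (a point): The tip of the pin's stem (the pin's origin)
- pin_knob (a point): Centre of the pin's red knob, half-way up: 58 mm above the tip, 14 mm above the flange's upper face
- frit_jar_1: Bystander, to be left alone: glass jar with a silver metal screw lid, 58 mm across and 58 mm high (one of two alike, at the back); origin at the centre of its underside
- frit_jar_2: Bystander, to be left alone: glass jar with a silver metal screw lid, 58 mm across and 58 mm high (the other of the two); origin at the centre of its underside
- flux_tub: Bystander, to be left alone: square milky plastic tub, 77 x 68 x 70 mm, at the back left; origin at the centre of its underside
- marker: Bystander, to be left alone: black and white marker pen, 124 mm long, 12 mm thick, lying between the jig and the box, along its y axis; origin at the centre of its underside
- purple_jar: Bystander, to be left alone: small purple enamel jar, 34 mm across, 26 mm high; origin at the centre of its underside
- red_jar: Bystander, to be left alone: small red enamel jar, 34 mm across, 26 mm high; origin at the centre of its underside
- brush: Bystander, to be left alone: red artist brush, 140 mm long, 9 mm thick, lying at the left, along its y axis; origin at the centre of its underside
- shop_key: Bystander, to be left alone: brass key on a ring with a round tag, 98 x 32 x 5 mm, lying at the right, along its y axis; origin at the centre of its underside

How it is judged:
On the way, in this order (a step that is already met when the one before it is completed fails the run):
1. the lid of the pin box rests back on its stop (hinge beyond 1.8 rad) (value of joint pinbox_lid above 1.8 rad), for 0.2 s.
2. with the jig shut, the pin reaches through the collar and the upper half into the hole of the lower half (value of joint jig_top below 0.03 rad and horizontal distance between pin_tip and jig_hole below 0.004 m and z of pin_tip in the frame of jig below 0.02 m), for 0.1 s.
At the end, for the whole second after the job is handed in: Still pressing: jig shut within 0.03 rad; pin tip within 4 mm of the hole axis, 10 mm or more into the lower half, pin aligned within 0.1 rad; fingers on the pin, which presses on the jig with over 4 N, collar in by over 4 of its 6 mm; box lid open beyond 1.75 rad (all of step 2 and angle between the z axis of pin and the z axis of jig, either way round below 0.1 rad and value of joint pinbox_lid above 1.75 rad and value of joint jig_collar above 0.004 m and contact force between pin and jig above 4 N and contact force between the fingers and pin above 2 N); the arm keeps its last pose, push and grip.
It fails at once if a bystander is moved by more than 25 mm (distance of any of frit_jar_1, frit_jar_2, flux_tub, marker, purple_jar, red_jar, brush, shop_key from where it was at the start of the episode above 0.025 m).
It also fails if it takes over 67 s, if anything falls off the work surface, if the arm or the gripper's body presses on something with over 40 N, if the wrist force passes 120 N, or if a joint passes its speed limit or range.

## Working session

There is one attempt and no reset: what is moved stays moved. The work goes in short steps, Python scripts to look and compute and a tool call to move; the robot and the scene stay as the last step left them, time stands still between calls to the robot, and variables do not carry over. Pictures are saved under pics/ and viewed, at most 10 in all, crops included, and the job is handed in when it is done.

Besides the shell and the picture viewer there is one more tool, called after "Emit:" as name(argument=value, ...) on one line, values as JSON. play_rows: Moves the arm, as the interface text tells. Its arguments: {"type":"object","properties":{"plan":{"type":"array","items":{"type":"number"}},"squeeze":{"type":"number"}},"required":["plan"]}

```bash
ls; mkdir -p pics; python3 - <<'E'
from workcell import status, viewer, manip
import cv2,json
o=status.get_obs(); print(o, manip.tip_extent)
for n in ["side","top","wrist"]:
    m=viewer.camera_model(n); print(n,m)
    cv2.imwrite(f"pics/{n}0.png",viewer.camera(n)[:,:,::-1])
E
```

```text
pics
{'clock': 0.0, 'joint_pos': array([-1.28261001,  0.33287968, -0.06469467,  1.46095326,  0.02157946,
        1.34990485, -0.08852712]), 'joint_velocities': array([ 0.00085767,  0.0026698 , -0.00039922, -0.0001217 , -0.00016117,
       -0.00035456, -0.000872  ]), 'tau': array([ 7.41170770e-04, -6.25440645e+01,  4.90726205e-02, -3.91602015e+01,
        1.60795078e-02,  1.00278723e-02, -3.35919410e-06]), 'position': array([0.19102001, 0.59471185, 0.24450532]), 'ee_rot': array([ 1.54776116e-01,  9.87949304e-01, -7.19992561e-04, -8.76420007e-05]), 'ft_force': array([ 0.78424575, -0.25643856,  0.5767046 ]), 'torque': array([ 0.03052671, -0.03147003, -0.02220615]), 'grasp_force': 0.0, 'grip_width': 1.002592241772236} 0.014
side {'fx': 415.6795078043106, 'fy': 415.6795078043106, 'cx': 321.7048993795453, 'cy': 202.6642307985096, 'R': array([[ 0.95399107, -0.29956698,  0.01267522],
       [-0.17348123, -0.58595472, -0.79155627],
       [ 0.24455122,  0.7529387 , -0.61096482]]), 't': array([-0.54506071,  0.17534964,  0.94263376])}
top {'fx': 497.9516176890057, 'fy': 497.9516176890057, 'cx': 317.64877588014156, 'cy': 206.6223172418935, 'R': array([[ 0.02868606, -0.99958071,  0.00393824],
       [-0.99681631, -0.02889951, -0.07431065],
       [ 0.0743933 , -0.00179402, -0.99722737]]), 't': array([0.00550088, 0.56728779, 1.48486325])}
wrist {'fx': 284.5182367610394, 'fy': 284.5182367610394, 'cx': 319.3562269931888, 'cy': 193.2819564388886, 'R': array([[ 0.30689106,  0.95174244, -0.00205195],
       [ 0.89896933, -0.28916497,  0.32899508],
       [ 0.31252523, -0.10281029, -0.94432941]]), 't': array([-0.6248776 , -0.04264485,  0.38299774])}
```

View pics/top0.png

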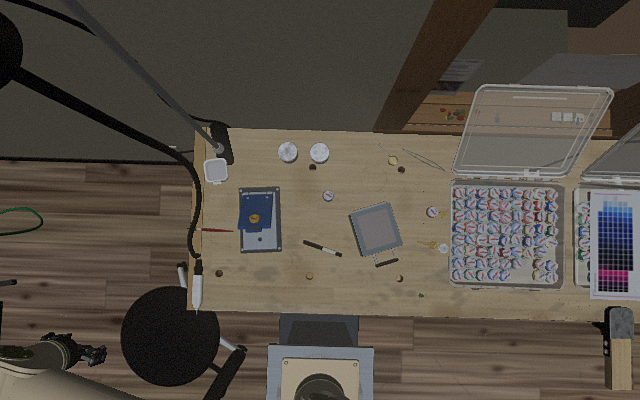

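View pics/side0.png

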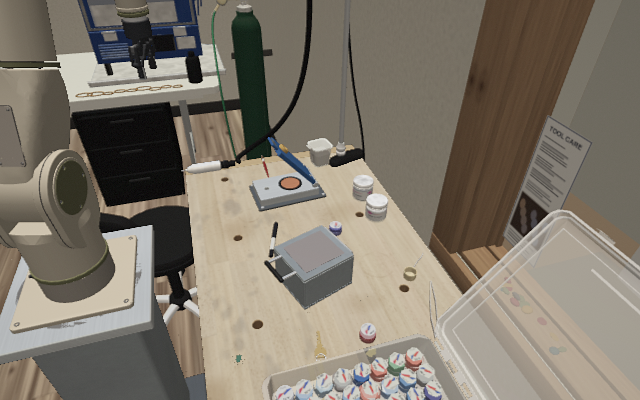

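The top view shows the jig at about (260,219), its collar at (254,219), the box lid at about (376,230) with the handle at (386,262), and the marker at (322,248). In the side view the box is at (315,265), its handle at (280,268), and the blue half is standing open at (293,163).

```bash
cat > h.py <<'E'
from workcell import status, viewer, manip
import numpy as np, cv2
from scipy.spatial.transform import Rotation as Ro
def ray(m,p):
    d=m["R"].T@np.array([(p[0]-m["cx"])/m["fx"],(p[1]-m["cy"])/m["fy"],1]); return -m["R"].T@m["t"],d/np.linalg.norm(d)
def onz(m,p,z):
    c,d=ray(m,p); return c+d*(z-c[2])/d[2]
def tri(obs):
    A=0;b=0
    for m,p in obs:
        c,d=ray(m,p);P=np.eye(3)-np.outer(d,d);A=A+P;b=b+P@c
    X=np.linalg.solve(A,b); return X,[np.linalg.norm(np.cross(ray(m,p)[1],X-ray(m,p)[0])) for m,p in obs]
def proj(m,X):
    c=m["R"]@X+m["t"]; return np.array([m["fx"]*c[0]/c[2]+m["cx"],m["fy"]*c[1]/c[2]+m["cy"]])
def quad(mask):
    c=max(cv2.findContours(mask.astype(np.uint8),cv2.RETR_EXTERNAL,cv2.CHAIN_APPROX_NONE)[0],key=cv2.contourArea)
    return cv2.boxPoints(cv2.minAreaRect(c)),cv2.contourArea(c),c
E
python3 - <<'E'
from h import *
np.set_printoptions(precision=4,suppress=True)
T=viewer.camera_model("top");S=viewer.camera_model("side")
for n,p,z in [("footFL",(241,253),.005),("footFR",(281,251),.005),("footBL",(240,187),.005),("footBR",(280,186),.005),("lidC",(376,230),.09),("handle",(386,262),.088),("marker",(322,248),.01),("collar",(254,219),.15),("purple",(328,196),.026),("jar",(319,152),.058)]:
    print(n,onz(T,p,z))
print("handle",tri([(T,(386,262)),(S,(280,268))]))
o=status.get_obs();W=viewer.camera_model("wrist")
Rt=Ro.from_quat(o["ee_rot"]).as_matrix()
print("cam in tool",Rt.T@(-W["R"].T@W["t"]-o["position"]),"\n",Rt.T@W["R"].T,"\n",Rt)
t=cv2.imread("pics/top0.png")[170:280,225:420]
cv2.imwrite("pics/tc.png",cv2.resize(t,None,fx=4,fy=4,interpolation=cv2.INTER_CUBIC))
E
```

```text
footFL [0.4203 0.2502 0.005 ]
footFR [0.4298 0.1292 0.005 ]
footBL [0.6215 0.2614 0.005 ]
footBR [0.6281 0.139  0.005 ]
lidC [ 0.4992 -0.1478  0.09  ]
handle [ 0.4084 -0.1785  0.088 ]
marker [0.4425 0.0051 0.01  ]
collar [0.518  0.1966 0.15  ]
purple [ 0.5996 -0.0085  0.026 ]
jar [0.7271 0.0226 0.058 ]
handle (array([ 0.4161, -0.1792,  0.0929]), [np.float64(0.007660145904227244), np.float64(0.0076601459042273355)])
cam in tool [ 0.085   0.0009 -0.1298] 
 [[-0.0011 -0.9443 -0.329 ]
 [ 1.     -0.0008 -0.0011]
 [ 0.0008 -0.329   0.9443]] 
 [[-0.9521  0.3058 -0.0003]
 [ 0.3058  0.9521 -0.001 ]
 [-0.     -0.0011 -1.    ]]
```

View pics/tc.png

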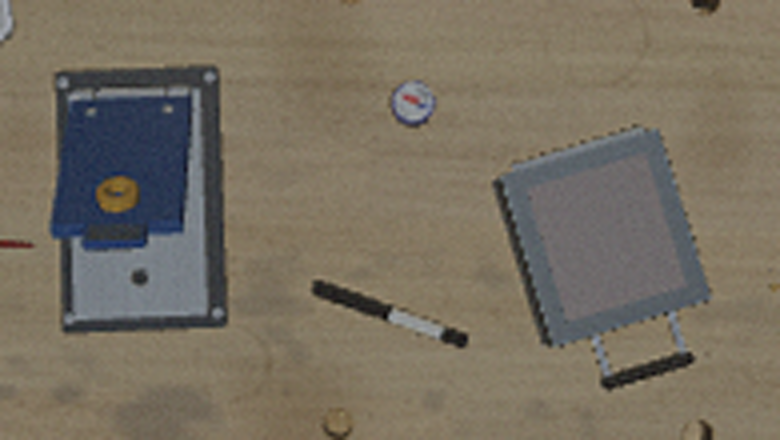

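```bash
python3 - <<'E'
from h import *
np.set_printoptions(precision=4,suppress=True)
T=viewer.camera_model("top");S=viewer.camera_model("side")
for n,a,b in [("pen mid",(197,285),(208,167)),("penTip",(196,310),(187,170)),("penTop",(198,262),(234,163)),("tongue",(253.7,230),(270,139)),("cable",(195,190),(275,130))]:
    print(n,tri([(T,a),(S,b)]))
E
```

```text
pen mid (array([0.3195, 0.3774, 0.0128]), [np.float64(0.0015973974978190529), np.float64(0.0015973974978189896)])
penTip (array([0.251, 0.376, 0.015]), [np.float64(0.0037258849830602275), np.float64(0.0037258849830601746)])
penTop (array([0.3942, 0.3764, 0.0146]), [np.float64(0.004342302292581895), np.float64(0.004342302292581841)])
tongue (array([0.4867, 0.192 , 0.1843]), [np.float64(0.0001131259073533147), np.float64(0.00011312590735330839)])
cable (array([0.5673, 0.3771, 0.1092]), [np.float64(0.03057367770504249), np.float64(0.030573677705042678)])
```

Emit:
play_rows(plan=[0,0,67,-0.41,-0.262,-0.075,0,0,0,67,-0.41,-0.262,-0.075,0,0,0,67,-0.41,-0.262,-0.075,0,0,0,67,-0.41,-0.262,-0.075,0,0,0,67,-0.41,-0.262,-0.075,0,0,0,67,-0.41,-0.262,-0.075,0,0,0,67,-0.41,-0.262,-0.075,0,0,0,67,-0.41,-0.262,-0.075,0,0,0,67,-0.41,-0.262,-0.075,0,0,0,67,-0.41,-0.262,-0.075,0,0,0,67,-0.41,-0.262,-0.075,0,0,0,67,-0.41,-0.262,-0.075,0])

```text
clock: 1.65
position: [0.5008, 0.2212, 0.3201]
ee_rot: [0.674, 0.739, -0.0, -0.0]
ft_force: [0.6, 0.3, -0.7]
grip_width: 0.001
grasp_force: 0.0
```

```bash
cat > snap.py <<'E'
from h import *
import sys,pickle
o=status.get_obs();m=viewer.camera_model("wrist");im=viewer.camera("wrist")[:,:,::-1]
n=sys.argv[1];cv2.imwrite(f"pics/{n}.png",im);pickle.dump((o,m),open(f"pics/{n}.pkl","wb"))
print(o["clock"],o["position"],o["ee_rot"],o["joint_pos"].round(2),o["ft_force"],o["grip_width"],o["grasp_force"])
E
python3 snap.py w1
```

```text
1.65 [0.50075916 0.22120784 0.32011374] [ 6.73658471e-01  7.39042777e-01 -1.03921951e-04 -1.64354265e-04] [-0.83  0.12  0.37  1.57 -0.05  1.46 -0.37] [ 0.60156942  0.32583665 -0.73258428] 0.0007456489331096859 0.0
```

View pics/w1.png

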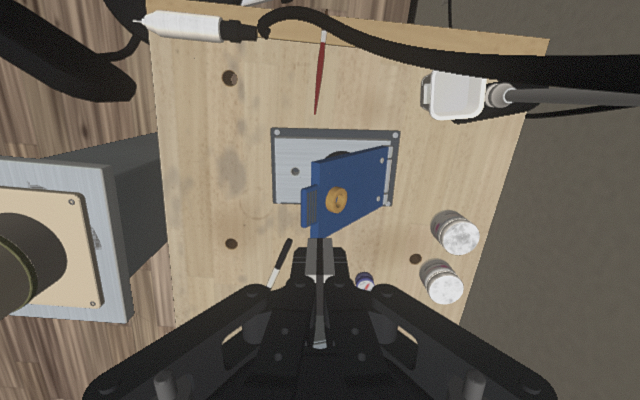

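The wrist view shows the hole at (295,171), foot corners at (271,127) and (400,131), the tongue at (308,206) and the collar at (336,200).

```bash
python3 - <<'E'
from h import *
import pickle
np.set_printoptions(precision=4,suppress=True)
T=viewer.camera_model("top");o,W=pickle.load(open("pics/w1.pkl","rb"))
im=cv2.imread("pics/w1.png");hsv=cv2.cvtColor(im,cv2.COLOR_BGR2HSV)
roi=np.zeros(im.shape[:2],bool);roi[110:240,255:410]=1
# hole: dark blob in the silver area
g=cv2.cvtColor(im,cv2.COLOR_BGR2GRAY);h=(g<90)[160:182,285:305];ys,xs=np.nonzero(h);hp=(285+xs.mean(),160+ys.mean())
print("hole px",hp,len(xs),onz(W,hp,.03), "top",onz(T,(259.75,239.25),.03), tri([(W,hp),(T,(259.75,239.25))]))
for p in [(271,127.5),(400,131),(273,204)]: print("foot",onz(W,p,.005))
t=cv2.imread("pics/top0.png");th=cv2.cvtColor(t,cv2.COLOR_BGR2HSV)
def cen(hv,r,lo,hi):
    m=cv2.inRange(hv,lo,hi);k=np.zeros_like(m);k[r[1]:r[3],r[0]:r[2]]=1;m=m*k;ys,xs=np.nonzero(m);return (xs.mean(),ys.mean()),len(xs)
br=((12,110,90),(28,255,255))
a=cen(hsv,(310,170,360,225),*br);b=cen(th,(245,208,266,228),*br);print(a,b,"collar",tri([(W,a[0]),(T,b[0])]))
print("tongue mid", tri([(W,(308,206)),(T,(253.7,229.5))]))
# handle, black bar
hb=[(225+604/4,170+383/4),(225+690/4,170+359/4)];e=[onz(T,p,.0885) for p in hb];print("handle",e,np.degrees(np.arctan2(*(e[0]-e[1])[[0,1]])))
E
```

```text
hole px (np.float64(294.3636363636364), np.float64(170.1818181818182)) 22 [0.465  0.1943 0.03  ] top [0.4634 0.1921 0.03  ] (array([0.464 , 0.1927, 0.0238]), [np.float64(0.000589947392275939), np.float64(0.0005899473922758725)])
foot [0.4235 0.2516 0.005 ]
foot [0.6213 0.2644 0.005 ]
foot [0.4313 0.1259 0.005 ]
((np.float64(335.8525798525799), np.float64(199.33415233415232)), 407) ((np.float64(253.78787878787878), np.float64(218.1969696969697)), 66) collar (array([0.5208, 0.1972, 0.151 ]), [np.float64(0.0007196786239191268), np.float64(0.0007196786239191602)])
tongue mid (array([0.4899, 0.1938, 0.1692]), [np.float64(0.0013354938294219913), np.float64(0.0013354938294219672)])
handle [array([ 0.3969, -0.15  ,  0.0885]), array([ 0.4158, -0.2113,  0.0885])] -17.095635769206385
```

```bash
python3 - <<'E'
from h import *
o=status.get_obs();R=Ro.from_quat(o["ee_rot"]).as_matrix();p=o["position"]
H=np.array([.5993,.2022]);u=np.array([np.cos(.0646),np.sin(.0646)])
for th,off,up in [(62,22,30),(56,14,6)]+[(t,max(0,14*t/50),0) for t in (50,46,42,38,34,30,26,22,18,14,10,7,4,2,0)]+[(0,-1,-4)]:
    a=np.radians(th+2);xy=H+u*(-.1701*np.cos(a)+off/1e3);z=.038+.1701*np.sin(a)+.014+up/1e3
    d=R.T@(np.array([*xy,z])-p);print(th,d.round(3).tolist())
E
```

```text
62 [-0.026, 0.044, 0.085]
56 [-0.026, 0.02, 0.118]
50 [-0.025, 0.006, 0.134]
46 [-0.025, -0.005, 0.142]
42 [-0.025, -0.014, 0.15]
38 [-0.025, -0.023, 0.159]
34 [-0.024, -0.032, 0.168]
30 [-0.024, -0.039, 0.178]
26 [-0.024, -0.047, 0.188]
22 [-0.024, -0.053, 0.199]
18 [-0.024, -0.058, 0.21]
14 [-0.023, -0.063, 0.221]
10 [-0.023, -0.067, 0.233]
7 [-0.023, -0.07, 0.242]
4 [-0.023, -0.072, 0.25]
2 [-0.023, -0.073, 0.256]
0 [-0.023, -0.074, 0.262]
0 [-0.023, -0.075, 0.266]
```

Emit:
play_rows(plan=[0,0,1.5,-0.026,0.044,0.06,0,0,0,1.5,-0.026,0.044,0.085,0,0,0,1.5,-0.026,0.02,0.118,0,0,0,1.5,-0.025,0.006,0.134,0,0,0,1.5,-0.025,-0.005,0.142,0,0,0,1.5,-0.025,-0.014,0.15,0,0,0,1.5,-0.025,-0.023,0.159,0,0,0,1.5,-0.024,-0.032,0.168,0,0,0,1.5,-0.024,-0.039,0.178,0,0,0,1.5,-0.024,-0.047,0.188,0,0,0,1.5,-0.024,-0.053,0.199,0,0,0,1.5,-0.024,-0.058,0.21,0,0,0,1.5,-0.023,-0.063,0.221,0,0,0,1.5,-0.023,-0.067,0.233,0,0,0,1.5,-0.023,-0.07,0.242,0,0,0,1.5,-0.023,-0.072,0.25,0,0,0,1.5,-0.023,-0.073,0.256,0,0,0,1.5,-0.023,-0.074,0.262,0,0,0,1.5,-0.023,-0.074,0.265,0,0,0,1.5,-0.023,-0.074,0.265,0])

```text
clock: 4.2
position: [0.4301, 0.1908, 0.0575]
ee_rot: [0.684, 0.729, 0.0, -0.001]
ft_force: [-13.3, -7.9, 37.8]
grip_width: 0.002
grasp_force: 18.9
```

Emit:
play_rows(plan=[0,0,0,0,0,-0.06,0,0,0,0,0,0,-0.12,0,0,0,0,0,0,-0.13,0,0,0,0,0,0,-0.13,0,0,0,0,0,0,-0.13,0])

```text
clock: 4.82
position: [0.4289, 0.1903, 0.1837]
ee_rot: [0.684, 0.73, -0.001, -0.0]
ft_force: [-0.1, -0.6, 0.3]
grip_width: -0.001
grasp_force: 0.0
```

```bash
python3 snap.py w2; python3 - <<'E'
import cv2
im=cv2.imread("pics/w2.png")[100:330,200:520];cv2.imwrite("pics/w2c.png",cv2.resize(im,None,fx=2,fy=2))
E
```

```text
4.825 [0.42894264 0.19025795 0.18366545] [ 6.83911453e-01  7.29563825e-01 -1.28971824e-03 -2.94263461e-04] [-0.86  0.03  0.36  1.95 -0.01  1.17 -0.44] [-0.08558661 -0.63717687  0.30634591] -0.0013668584536090885 0.0
```

View pics/w2c.png

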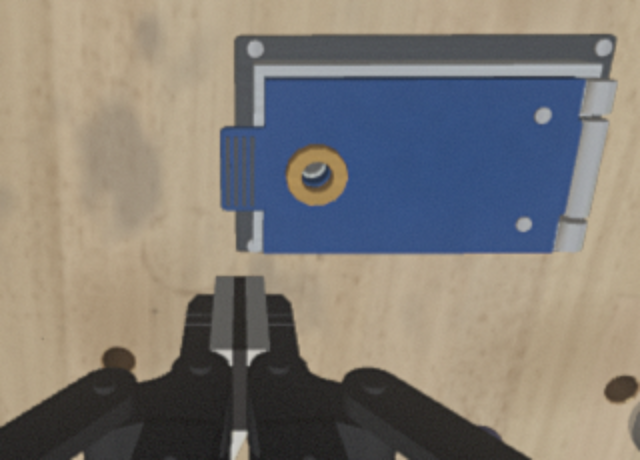

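The jig is shut, and the collar ring is centred near (358,188) in the full picture. Next I go above the box handle.

Emit:
play_rows(plan=[0,0,-13.4,-0.369,-0.046,-0.056,0.35,0,0,-13.4,-0.369,-0.046,-0.056,0.35,0,0,-13.4,-0.369,-0.046,-0.056,0.35,0,0,-13.4,-0.369,-0.046,-0.056,0.35,0,0,-13.4,-0.369,-0.046,-0.056,0.35,0,0,-13.4,-0.369,-0.046,-0.056,0.35,0,0,-13.4,-0.369,-0.046,-0.056,0.35,0,0,-13.4,-0.369,-0.046,-0.056,0.35,0,0,-13.4,-0.369,-0.046,-0.056,0.35])

```text
clock: 6.0
position: [0.4076, -0.1792, 0.2406]
ee_rot: [0.593, 0.805, -0.0, -0.001]
ft_force: [-0.3, 0.5, -0.4]
grip_width: 0.345
grasp_force: 0.0
```

```bash
python3 snap.py w3
```

```text
6.0 [ 0.40761509 -0.1792003   0.24061275] [ 5.93269319e-01  8.05003769e-01 -4.19027003e-04 -5.20811106e-04] [-0.54 -0.15  0.8   1.95  0.11  1.31  0.52] [-0.25669345  0.53753416 -0.37626826] 0.3454852891528363 0.0
```

View pics/w3.png

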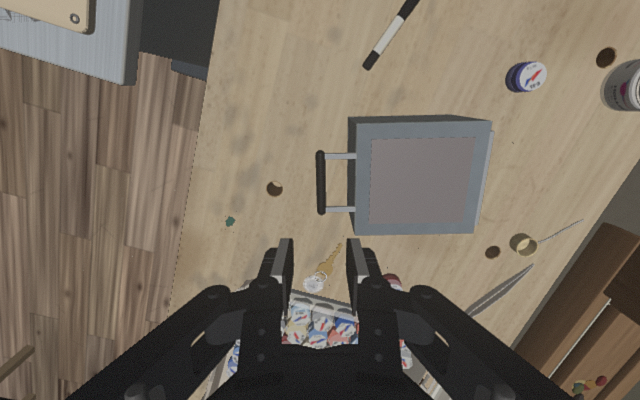

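The handle bar is vertical at column 320.5, rows 151 to 212. The lid's front edge is at column 355 and its back edge at about 475–490.

```bash
python3 - <<'E'
from h import *
import pickle
np.set_printoptions(precision=4,suppress=True)
T=viewer.camera_model("top");o,W=pickle.load(open("pics/w3.pkl","rb"))
im=cv2.imread("pics/w3.png");g=im.max(2)
m=np.zeros(g.shape,np.uint8);m[140:225,308:336]=(g[140:225,308:336]<75)
q,a,c=quad(m);print(q,a)
ends=[((q[q[:,1].argsort()][:2]).mean(0)),(q[q[:,1].argsort()][2:]).mean(0)]
E=[onz(W,p,.0885) for p in ends];print("wrist ends",E,(E[0]+E[1])/2,"yaw",np.degrees(np.arctan2(*(E[1]-E[0])[[0,1]])))
hb=[(225+604/4,170+383/4),(225+690/4,170+359/4)]
for a,b in zip(ends,hb): print(tri([(W,a),(T,b)]))
print("lid corners",[onz(W,p,.0885) for p in [(355,124),(353,235),(474,234)]])
o2,W2=pickle.load(open("pics/w2.pkl","rb"));im=cv2.imread("pics/w2.png");hs=cv2.cvtColor(im,cv2.COLOR_BGR2HSV)
m=cv2.inRange(hs,(12,100,90),(28,255,255));m2=np.zeros_like(m);m2[165:210,335:385]=m[165:210,335:385]
q,a,c=quad(m2);el=cv2.fitEllipse(cv2.convexHull(c));print("collar",el,onz(W2,el[0],.052),onz(W2,el[0],.054))
R=Ro.from_quat(o["ee_rot"]).as_matrix();t=(E[0]+E[1])/2;t[2]=.0885-.004
print("delta tool",R.T@(t-o["position"]),R)
E
```

```text
[[315.1307 150.0992]
 [323.9199 149.8738]
 [325.5618 213.9087]
 [316.7726 214.134 ]] 475.0
wrist ends [array([ 0.3981, -0.1475,  0.0885]), array([ 0.4202, -0.2133,  0.0885])] [ 0.4091 -0.1804  0.0885] yaw 161.37051106142002
(array([ 0.3975, -0.1491,  0.0859]), [np.float64(0.0013297188047200713), np.float64(0.0013297188047199655)])
(array([ 0.4173, -0.2083,  0.1025]), [np.float64(0.0013146900700430084), np.float64(0.0013146900700431157)])
lid corners [array([ 0.4234, -0.1132,  0.0885]), array([ 0.4613, -0.2269,  0.0885]), array([ 0.5884, -0.1863,  0.0885])]
collar ((357.7716979980469, 187.02818298339844), (29.23236083984375, 30.177776336669922), 94.34246063232422) [0.4657 0.1934 0.052 ] [0.4654 0.194  0.054 ]
delta tool [-0.0016  0.0013  0.1561] [[-0.2961  0.9552 -0.0013]
 [ 0.9552  0.2961 -0.0001]
 [ 0.0003 -0.0013 -1.    ]]
```

Emit:
play_rows(plan=[0,0,-1,-0.002,0.001,0.06,0.35,0,0,-1,-0.002,0.001,0.12,0.35,0,0,-1,-0.002,0.001,0.156,0.35,0,0,-1,-0.002,0.001,0.156,0.35,0,0,-1,-0.002,0.001,0.156,0.0,0,0,-1,-0.002,0.001,0.156,0.0,0,0,-1,-0.002,0.001,0.156,0.0,0,0,-1,-0.002,0.001,0.156,0.0], squeeze=25)

```text
clock: 7.05
position: [0.4098, -0.1822, 0.0865]
ee_rot: [0.587, 0.809, 0.001, 0.0]
ft_force: [-4.9, 0.6, 8.3]
grip_width: 0.106
grasp_force: 25.1
```

```bash
python3 - <<'E'
from h import *
o=status.get_obs();R=Ro.from_quat(o["ee_rot"]).as_matrix();print(o["position"],R[:,1],o["grip_width"],o["grasp_force"],o["ft_force"])
u=np.array([np.cos(.3176),np.sin(.3176),0])
for th in list(range(0,108,6))+[105,107]:
    a=np.radians(th);c,s=np.cos(a),np.sin(a)
    d=u*(-.165*c+.003*s+.165)+np.array([0,0,.165*s+.003*c-.003]);print(th,(R.T@d).round(3).tolist())
E
```

```text
[ 0.40976706 -0.18223197  0.08647075] [0.95055323 0.3105559  0.00189569] 0.10629241856387209 25.06396383047104 [-4.85836415  0.55451277  8.26127885]
0 [0.0, 0.0, 0.0]
6 [0.0, 0.001, -0.017]
12 [0.0, 0.004, -0.034]
18 [0.0, 0.009, -0.051]
24 [0.0, 0.016, -0.067]
30 [0.0, 0.024, -0.082]
36 [0.0, 0.033, -0.096]
42 [0.0, 0.045, -0.11]
48 [0.0, 0.057, -0.122]
54 [0.0, 0.071, -0.132]
60 [0.0, 0.085, -0.141]
66 [0.0, 0.101, -0.149]
72 [0.0, 0.117, -0.155]
78 [0.0, 0.134, -0.159]
84 [0.0, 0.151, -0.161]
90 [0.0, 0.168, -0.162]
96 [0.0, 0.186, -0.16]
102 [0.0, 0.203, -0.157]
105 [0.0, 0.211, -0.155]
107 [0.0, 0.216, -0.154]
```

Emit:
play_rows(plan=[0,0,0,0,0.001,-0.017,0,0,0,0,0,0.004,-0.034,0,0,0,0,0,0.009,-0.051,0,0,0,0,0,0.016,-0.067,0,0,0,0,0,0.024,-0.082,0,0,0,0,0,0.033,-0.096,0,0,0,0,0,0.045,-0.11,0,0,0,0,0,0.057,-0.122,0,0,0,0,0,0.071,-0.132,0,0,0,0,0,0.085,-0.141,0,0,0,0,0,0.101,-0.149,0,0,0,0,0,0.117,-0.155,0,0,0,0,0,0.134,-0.159,0,0,0,0,0,0.151,-0.161,0,0,0,0,0,0.168,-0.162,0,0,0,0,0,0.186,-0.16,0,0,0,0,0,0.203,-0.157,0,0,0,0,0,0.211,-0.155,0,0,0,0,0,0.213,-0.155,0,0,0,0,0,0.213,-0.155,0])

```text
clock: 9.55
position: [0.6115, -0.1153, 0.2406]
ee_rot: [0.587, 0.81, 0.001, -0.0]
ft_force: [-2.0, 5.3, 1.9]
grip_width: 0.106
grasp_force: 26.4
```

Emit:
play_rows(plan=[0,0,0,0,0,0,0.4,0,0,0,0,0,0,0.4,0,0,0,0,0,-0.05,0.4,0,0,0,0,0,-0.06,0.4,0,0,0,0,-0.06,-0.06,0.4,0,0,0,0,-0.123,-0.05,0.4,0,0,0,0,-0.123,0,0.4,0,0,0,0,-0.123,0,0.4,0,0,0,0,-0.123,0,0.4,0,0,0,0,-0.123,0,0.4])

```text
clock: 10.8
position: [0.4958, -0.1544, 0.2413]
ee_rot: [0.587, 0.81, -0.0, 0.001]
ft_force: [-0.1, -0.0, 0.1]
grip_width: 0.401
grasp_force: 0.0
```

```bash
python3 snap.py w4;  python3 - <<'E'
import cv2
from h import viewer
im=cv2.imread("pics/w4.png");cv2.imwrite("pics/w4c.png",im)
cv2.imwrite("pics/side4.png",viewer.camera("side")[:,:,::-1]); cv2.imwrite("pics/top4.png",viewer.camera("top")[:,:,::-1])
E
```

```text
10.8 [ 0.49580188 -0.15435419  0.24130991] [ 5.87001732e-01  8.09585236e-01 -4.19884837e-04  7.32655267e-04] [-0.62  0.11  0.9   1.78 -0.09  1.29  0.62] [-0.0541638  -0.04541817  0.13952344] 0.4005179629346202 0.0
```

View pics/w4.png

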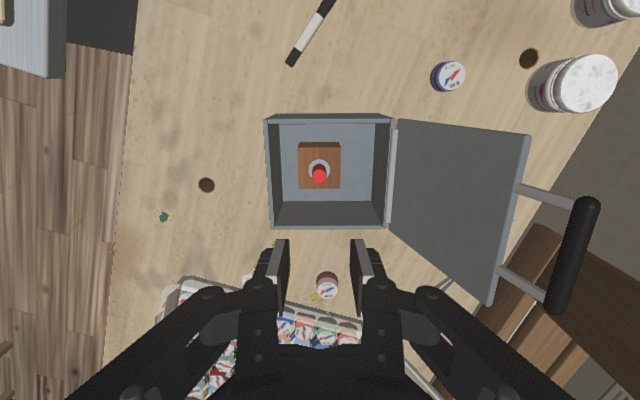

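The lid lies open and the pin's red knob is at (319,173) on its block. I'll go lower for a second view to triangulate.

Emit:
play_rows(plan=[0,0,0,0,0,0.05,0.4,0,0,0,0,0,0.07,0.4,0,0,0,0,0,0.07,0.4,0,0,0,0,0,0.07,0.4])

```text
clock: 11.45
position: [0.4954, -0.1545, 0.1714]
ee_rot: [0.587, 0.809, 0.0, 0.001]
ft_force: [0.2, 0.6, 0.1]
grip_width: 0.4
grasp_force: 0.0
```

```bash
python3 snap.py w5;  python3 - <<'E'
from h import *
import pickle
np.set_printoptions(precision=4,suppress=True)
L=[]
for n in ("w4","w5"):
    o,W=pickle.load(open(f"pics/{n}.pkl","rb"));im=cv2.imread(f"pics/{n}.png").astype(int)
    m=(im[:,:,2]>200)&(im[:,:,1]<90)&(im[:,:,0]<90)   # bright top disc
    m[:100]=0;m[260:]=0;m[:,:270]=0;m[:,370:]=0
    q,a,c=quad(m);e=cv2.fitEllipse(cv2.convexHull(c));print(n,e,a,onz(W,e[0],.079),onz(W,e[0],.079)-o["position"]);L.append((W,e[0]))
print("knob top tri",tri(L))
R=Ro.from_quat(o["ee_rot"]).as_matrix();print(R)
E
```

```text
11.45 [ 0.49535798 -0.15451017  0.17138563] [5.87166821e-01 8.09465713e-01 1.98234949e-04 5.87331653e-04] [-0.58  0.2   0.9   1.87 -0.17  1.15  0.69] [0.19987884 0.58684738 0.0667368 ] 0.40027089888582956 0.0
w4 ((318.8341979980469, 175.9552764892578), (12.469653129577637, 13.203533172607422), 85.60708618164062) 117.0 [ 0.4946 -0.1516  0.079 ] [-0.0012  0.0028 -0.1623]
w5 ((319.0914001464844, 198.9629669189453), (16.126447677612305, 17.215431213378906), 88.97405242919922) 198.5 [ 0.4946 -0.1515  0.079 ] [-0.0008  0.003  -0.0924]
knob top tri (array([ 0.4947, -0.1518,  0.0782]), [np.float64(1.461816714237879e-05), np.float64(1.4618167142330324e-05)])
[[-0.3105  0.9506  0.0012]
 [ 0.9506  0.3105 -0.0004]
 [-0.0007  0.001  -1.    ]]
```

Emit:
play_rows(plan=[0,0,0,0.003,0,0.05,0.4,0,0,0,0.003,0,0.09,0.4,0,0,0,0.003,0,0.103,0.4,0,0,0,0.003,0,0.103,0.4,0,0,0,0.003,0,0.103,0.4,0,0,0,0.003,0,0.103,0,0,0,0,0.003,0,0.103,0,0,0,0,0.003,0,0.103,0,0,0,0,0.003,0,0.103,0], squeeze=60)

```text
clock: 12.62
position: [0.4946, -0.1514, 0.0686]
ee_rot: [0.587, 0.809, 0.001, 0.001]
ft_force: [-3.2, 1.2, 9.1]
grip_width: 0.165
grasp_force: 58.4
```

Emit:
play_rows(plan=[0,0,0,0,0,-0.03,0,0,0,0,0,0,-0.08,0,0,0,0,0,0,-0.131,0,0,0,0,0,0,-0.131,0,0,0,0,0.04,0.01,-0.131,0,0,0,0,0.09,0.021,-0.131,0,0,0,0,0.14,0.033,-0.131,0,0,0,0,0.19,0.045,-0.131,0,0,0,0,0.24,0.057,-0.131,0,0,0,0,0.29,0.069,-0.131,0,0,0,0,0.32,0.075,-0.131,0,0,0,0,0.337,0.0795,-0.131,0,0,0,0,0.337,0.0795,-0.1,0,0,0,0,0.337,0.0795,-0.075,0,0,0,0,0.337,0.0795,-0.075,0,0,0,0,0.337,0.0795,-0.075,0,0,0,0,0.337,0.0795,-0.075,0])

```text
clock: 14.75
position: [0.4653, 0.1938, 0.1434]
ee_rot: [0.587, 0.809, 0.001, 0.0]
ft_force: [-0.8, -1.3, -0.7]
grip_width: 0.168
grasp_force: 59.2
```

```bash
python3 snap.py w6; python3 - <<'E'
import cv2
from h import viewer
im=cv2.imread("pics/w6.png")[130:330,200:440];cv2.imwrite("pics/w6c.png",cv2.resize(im,None,fx=2.9,fy=2.9,interpolation=cv2.INTER_CUBIC))
cv2.imwrite("pics/side6.png",cv2.resize(viewer.camera("side")[100:240,220:400,::-1],None,fx=4,fy=4,interpolation=cv2.INTER_CUBIC))
E
```

```text
14.75 [0.46531229 0.19375254 0.14335845] [5.87293349e-01 8.09373674e-01 8.64421898e-04 1.76638946e-04] [-1.06  0.16  0.62  1.93 -0.11  1.08 -0.07] [-0.82201955 -1.30904356 -0.69656453] 0.1676763589468939 59.1562710542712
```

View pics/w6c.png

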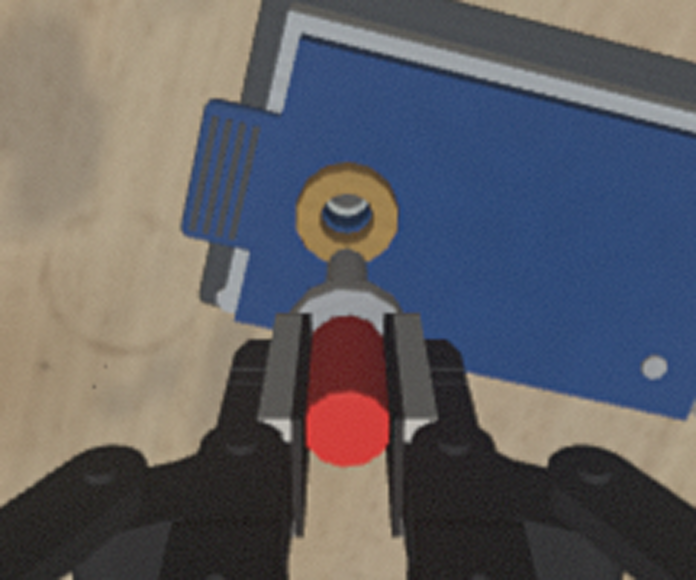

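View pics/side6.png

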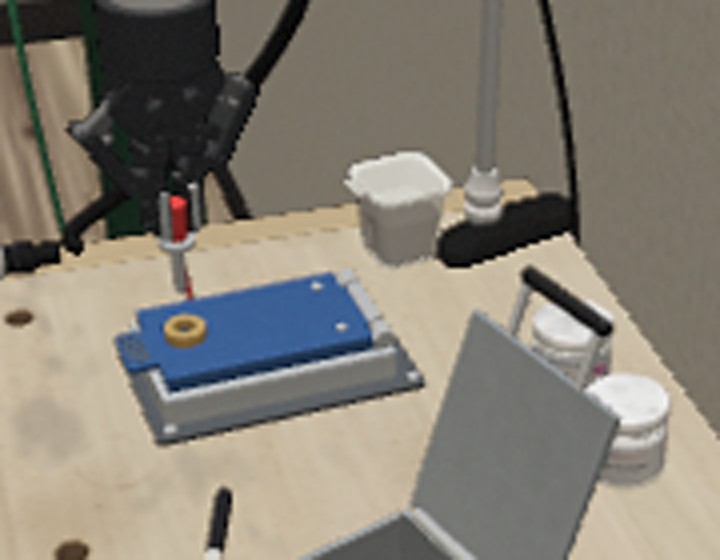

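The pin hangs upright above the collar, whose ring is at about (320,204) in the full picture, and the box lid stays open. I'll do one check of the alignment.

```bash
python3 - <<'E'
from h import *
import pickle
np.set_printoptions(precision=4,suppress=True)
o,W=pickle.load(open("pics/w6.pkl","rb"));im=cv2.imread("pics/w6.png");hs=cv2.cvtColor(im,cv2.COLOR_BGR2HSV)
m=cv2.inRange(hs,(12,100,90),(28,255,255));m2=np.zeros_like(m);m2[180:225,295:345]=m[180:225,295:345]
q,a,c=quad(m2);pts=c[:,0];pts=pts[pts[:,1]<212];el=cv2.fitEllipse(pts);C=onz(W,el[0],.053);print("collar",el,C)
p=o["position"];tip=p-[0,0,.0616]
print("tip proj expect",proj(W,tip), "knobtop expect",proj(W,p+[0,0,.0104]),"seen tip ~(319.7,217), knobtop ~(319.6,278)")
im=im.astype(int);mm=(im[:,:,2]>190)&(im[:,:,1]<90);mm[:240]=0;q,a,c=quad(mm);e=cv2.fitEllipse(cv2.convexHull(c));print("knob top",e,onz(W,e[0],p[2]+.0104)-p)
R=Ro.from_quat(o["ee_rot"]).as_matrix();print(R.T@(C-p))
E
```

```text
collar ((319.2978820800781, 204.33876037597656), (33.1630973815918, 35.824764251708984), 162.65074157714844) [0.4659 0.1931 0.053 ]
tip proj expect [318.7881 217.6188] knobtop expect [318.6886 277.1222] seen tip ~(319.7,217), knobtop ~(319.6,278)
knob top ((319.1782531738281, 277.5965270996094), (24.898225784301758, 29.34385871887207), 89.76422119140625) [ 0.0003 -0.0002  0.0104]
[-0.0009  0.0003  0.0904]
```

Emit:
play_rows(plan=[0,0,0,-0.0005,0,0.015,0,0,0,0,-0.0005,0,0.025,0,0,0,0,-0.0005,0,0.034,0,0,0,0,-0.0005,0,0.043,0,0,0,0,-0.0005,0,0.052,0,0,0,0,-0.0005,0,0.06,0,0,0,0,-0.0005,0,0.06,0], squeeze=80)

```text
clock: 15.72
position: [0.4646, 0.193, 0.0817]
ee_rot: [0.587, 0.809, -0.0, -0.0]
ft_force: [-0.2, -0.8, 0.3]
grip_width: 0.158
grasp_force: 78.4
```

Emit:
play_rows(plan=[0,0,0,0,0,0.004,0,0,0,0,0,0,0.007,0,0,0,0,0,0,0.01,0,0,0,0,0,0,0.011,0,0,0,0,0,0,0.011,0])

```text
clock: 16.35
position: [0.4651, 0.1934, 0.0717]
ee_rot: [0.587, 0.809, 0.0, -0.0]
ft_force: [-2.0, -0.4, 7.3]
grip_width: 0.153
grasp_force: 79.4
```

Emit:
play_rows(plan=[0,0,0,0,0,0.001,0,0,0,0,0,0,0.0015,0,0,0,0,0,0,0.0015,0])

```text
clock: 16.73
position: [0.4652, 0.1934, 0.0712]
ee_rot: [0.587, 0.809, 0.001, -0.0]
ft_force: [-7.5, -3.6, 22.5]
grip_width: 0.154
grasp_force: 81.3
```

Emit:
play_rows(plan=[0,0,0,0,0,0,0,0,0,0,0,0,0,0,0,0,0,0,0,0,0,0,0,0,0,0,0,0])

```text
clock: 17.23
position: [0.4653, 0.1934, 0.0713]
ee_rot: [0.587, 0.809, 0.001, -0.0]
ft_force: [-7.4, -2.8, 22.2]
grip_width: 0.155
grasp_force: 81.3
```

```bash
python3 - <<'E'
from h import *
o=status.get_obs();print(o["ft_force"],o["position"],o["grasp_force"])
if o["ft_force"][2]>12: print(manip.hand_in())
E
```

```text
[-7.37941429 -2.77876988 22.19872389] [0.46526916 0.19344794 0.07127798] 81.3064488535747
the job is handed in; nothing more can be done
None
```

I handed the job in at 17.2 s, verdict not shown: jig shut, box lid open, and the pin still gripped and pressing down at about 22 N, with the collar all the way in going by the force and depth readings.

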